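Find the stamped sample crate and send it to dispatch

ROBOT

A 6-joint arm with a two-finger parallel gripper is mounted at the origin on the work surface. World frame = base frame: x ahead of the robot, y to its left, z up, the work surface at z = 0. Lengths are in mm, angles in degrees, forces in N, time in s.
With the tool pointing down it reaches from about 350 to 850 mm from the base axis. Payload 8.1 kg.
Tool frame: the origin (TCP) lies midway between the tips of the shut fingers; the grasp point (between the pads) lies 19 mm behind it; z points along the fingers, y is the line along which they close (so a half turn about z gives the same grasp; the last joint's range is limited). The gripper opens to 85 mm and grips with 20 to 120 N. Pads are 22 mm wide; open, the fingers measure 114 mm over their backs; the gripper's body (76 mm by 85 mm) begins 54 mm behind the grasp point. The pads swing forward as they close: fully open they stand 13 mm farther back than shut.
Start: joints at [68.388, 7.471, 85.268, -0, 87.261, -4.893], TCP at [172.584, 574.647, 196.092] pointing down, gripper open.
Joint ranges: [-169.43, 169.43], [-51.17, 129.36], [1.28, 143.12], [-76.62, 256.62], [0, 156.53], [-152.29, 152.29]. Speed limits (degrees/s): [136.94, 136.94, 159.86, 180, 180, 180].

INTERFACE

Orientations are given as [roll, pitch, yaw] about the fixed x, y, z axes, in that order (R = Rz(yaw) Ry(pitch) Rx(roll)).
In Python, from bench import r gives the robot as it stands. The module is installed in compiled form; this text tells all that it offers.
- The arm moves only by the tool jog_arm, never from a script. Its argument "rows" is a list of rows, each a list of 2 entries, a list of its own where there are three numbers: the shift along the tool's x, y, z in mm, then the turn, a rotation vector about the tool's x, y, z in rad. A call has 1 to 10 rows; each row is the pose to reach, as a shift and turn from the pose commanded when the call began, along the tool's axes at that moment; what a row does not reach only later rows make up. A row lasts 1/10 s, in which the tool goes at most 50 mm and 8.59 degrees, less where a joint would pass 70% of its speed; a pose out of reach is approached as far as the arm can. A call with a gripper value outside its range is refused whole. "grip" is the finger opening in mm, from 0 to 85.4, set as the call begins (left out, the last holds). The fingers move at their own pace and stop on an object; "force" is the grip in N (left out, the last holds). Time passes only in rows, so rows that repeat a pose let the fingers close. It gives the time, the measured TCP pose, the force, the opening and the grip force at its end, in the units of the state.
- r.sense(): the state, without advancing time (a new reading comes with each control period).
- r.snapshot(name): name is "scene" or "top" or "wrist"; returns (picture, depth): 480x640x3 uint8, blue, green, red; 480x640 float32, mm along the optical axis (not along the pixel's ray), 0 where there is no reading.
- r.camera_params(name): a dict with "fx", "fy", "cx", "cy" (pixels), "pose" (4x4, takes a point from camera to world coordinates); the wrist camera has in their place "tool_from_camera" (4x4, takes a point from camera to tool coordinates, whose origin is the TCP and whose axes are the flange's). Camera axes: x right, y down, z forward; pixel columns grow to the right and rows downward; lengths in mm; the calibration is good to about 2 mm. A picture is of the moment at which its call begins: read the wrist's pose just before it. camera_params takes no time and is no camera call.
- r.hand_in(): hands the job in; it is judged then, once.
The state is a dict: "time": time; "joint_pos": joint angles; "qd": joint speeds; "joint_efforts": joint torques, N m; "tool_pos": TCP position; "tcp_rot": TCP orientation; "ft_force": force on the tool from outside, world axes, zero at the start; "wrist_torque": the same for the moment, N m; "finger_gap": finger opening in mm; "grip_force": force on a finger pad.
Only numpy, scipy, OpenCV 4.12 (cv2) and the standard library are available. Lean on these libraries where they do the work, as an engineer would, in place of code of your own. Each camera call takes 0.05 s, during which the arm holds its last target. There are 200 camera calls.

TASK

One of the two blue sample crates has a red stamp on its underside. Without gripping or lifting anything, tip each crate towards the robot until it rests on its front tab with its underside showing, then push it back down level, first the crate on the robot's left, then the one on its right; finally push the stamped one away from the robot until it stands over the yellow dispatch line. Leave the other crate about where it stood, and do not turn a crate over or disturb the other things on the bench.

Things in the scene. Friction and masses are not known exactly. Their poses are not given: they have to be found in the camera images.
- crate_a: one of two sample crates, alike outside: blue open box, 90 mm front to back (its x), 130 mm wide (y), 100 mm high, walls 4 mm, packed with black-capped brown sample bottles fixed in it (tops at 70 mm), 0.35 to 0.55 kg. A tab sticks out of its front (-x side, towards the robot). Origin: centre of the underside, z up. Starts level, one crate each side of y = 0; +y is the robot's left.
- crate_b: one of two sample crates, alike outside: blue open box, 90 mm front to back (its x), 130 mm wide (y), 100 mm high, walls 4 mm, packed with black-capped brown sample bottles fixed in it (tops at 70 mm), 0.35 to 0.55 kg. A tab sticks out of its front (-x side, towards the robot). Origin: centre of the underside, z up. Starts level, one crate each side of y = 0; +y is the robot's left.
- tab_a (a point): middle of the pressing face of crate_a's tab: x = -59, z = 100 mm in the crate's frame. Tab 28 (x) by 50 (y) by 5 mm, at the rim, free beneath. Pressed down (10 to 22 N), it tips the crate about its bottom front edge (x = -45, z = 0). Past about 50 degrees it goes on by itself and rests at 73 degrees on the tab's end, open top to the robot; pushed back at its upper edge, it drops level.
- tab_b (a point): middle of the pressing face of crate_b's tab: x = -59, z = 100 mm in the crate's frame. Tab 28 (x) by 50 (y) by 5 mm, at the rim, free beneath. Pressed down (10 to 22 N), it tips the crate about its bottom front edge (x = -45, z = 0). Past about 50 degrees it goes on by itself and rests at 73 degrees on the tab's end, open top to the robot; pushed back at its upper edge, it drops level.
- stamp (a point): the red stamp (rectangle 74 by 116 mm, with a white bar 14 mm wide across its middle) at the middle of the underside of one of the two crates, 1 mm above that crate's origin; out of sight until the crate is tipped, then facing away from the robot. The other crate's underside is plain blue
- dispatch_line: yellow tape line on the table, 20 mm wide (its x) and 600 mm long (its y), flat; beyond the crates as seen from the robot. Origin: its middle; x points across it, away from the robot
- jar: bystander: amber jar with black cap, 50 mm diameter, 95 mm high, between the crates; origin under its centre
- beaker: bystander: glass beaker, 68 mm diameter, 85 mm high; origin under its centre
- bottle: bystander: white bottle with red cap, 60 mm diameter, 150 mm high; origin under its centre
- cap: bystander: black jar lid, 48 mm diameter, 16 mm high; origin under its centre
- spoon: bystander: red spoon, 160 mm long, lying in the middle of the bench, pointing away from the robot; origin under its middle

How it is judged:
By the outcome, as a careful person would: the job done as asked, in the order asked, and still so for the second after the job is handed in, with the robot touching nothing.
It also fails if it takes over 61 s, if anything falls off the work surface, if the arm or the gripper's body presses on something with over 40 N, if the wrist force passes 120 N, or if a joint passes its speed limit or range.

## Working session

There is one attempt and no reset: what is moved stays moved. The work goes in short steps, Python scripts to look and compute and a tool call to move; the robot and the scene stay as the last step left them, time stands still between calls to the robot, and variables do not carry over. Pictures are saved under pics/ and viewed, at most 10 in all, crops included, and the job is handed in when it is done.

Besides the shell and the picture viewer there is one more tool, called after ">>>" as name(argument=value, ...), one argument or row to a line, values as JSON. jog_arm: Moves the arm, as the interface text tells. Its arguments: {"type":"object","properties":{"rows":{"type":"array"},"grip":{"type":"number"},"force":{"type":"number"}},"required":["rows"]}

```bash
mkdir -p pics; cat > h.py <<'E'
from bench import r
import numpy as np, cv2
def pts(name):
    im,d=r.snapshot(name); p=r.camera_params(name)
    v,u=np.mgrid[:480,:640]
    c=np.stack([(u-p['cx'])/p['fx']*d,(v-p['cy'])/p['fy']*d,d,np.ones_like(d)],-1)
    return im,d,c@np.array(p['pose']).T
E
python3 - <<'E'
from h import *
s=r.sense();print({k:np.round(v,2) for k,v in s.items()})
for n in('scene','top'):
    im,d,w=pts(n);cv2.imwrite(f'pics/{n}0.png',im);np.save(n+'0.npy',w);p=r.camera_params(n);print(n,np.round(p['pose'],2),p['fx'])
E
```

```text
{'time': np.float64(0.0), 'joint_pos': array([68.39,  7.52, 85.33, -0.  , 87.26, -4.89]), 'qd': array([ 0.01, -0.01, -0.02,  0.02,  0.04,  0.15]), 'joint_efforts': array([ 0.000e+00, -5.694e+01, -5.006e+01, -0.000e+00,  1.000e-02,
       -0.000e+00]), 'tool_pos': array([172.35, 574.06, 195.02]), 'tcp_rot': array([-1.7989e+02, -1.0000e-02,  1.6328e+02]), 'ft_force': array([-0.32,  0.03,  0.71]), 'wrist_torque': array([-0.01,  0.02, -0.01]), 'grip_force': np.float64(0.0), 'finger_gap': np.float64(85.05)}
scene [[-2.90000e-01  7.90000e-01 -5.50000e-01  1.25276e+03]
 [ 9.60000e-01  2.30000e-01 -1.80000e-01  2.12690e+02]
 [-2.00000e-02 -5.80000e-01 -8.20000e-01  1.14692e+03]
 [ 0.00000e+00  0.00000e+00  0.00000e+00  1.00000e+00]] 609.3574220312412
top [[-2.00000e-02 -9.90000e-01  1.20000e-01  4.44450e+02]
 [-1.00000e+00  2.00000e-02  1.00000e-02  3.15000e+00]
 [-1.00000e-02 -1.20000e-01 -9.90000e-01  1.02822e+03]
 [ 0.00000e+00  0.00000e+00  0.00000e+00  1.00000e+00]] 484.9432488604749
```

View pics/scene0.png

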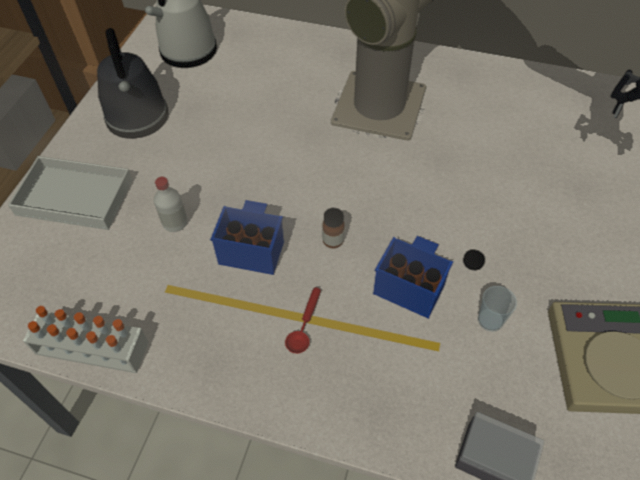

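View pics/top0.png

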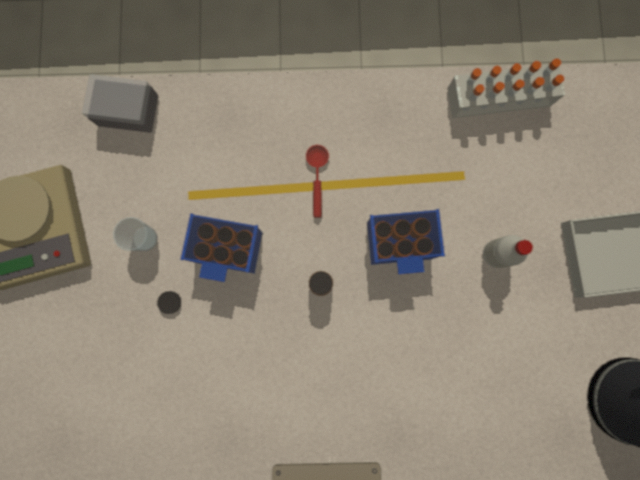

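```bash
python3 - <<'E'
from h import *
w=np.load('top0.npy')[...,:3]; im=cv2.imread('pics/top0.png'); hsv=cv2.cvtColor(im,cv2.COLOR_BGR2HSV)
H,S,V=cv2.split(hsv)
blue=((H>95)&(H<130)&(S>100))
rim=(blue&(w[...,2]>90)&(w[...,2]<112)).astype(np.uint8)
n,l,st,_=cv2.connectedComponentsWithStats(rim)
for i in range(1,n):
    if st[i,4]>60:
        P=w[l==i]; print('rim',st[i],np.round(P.mean(0)),np.round(P.min(0)),np.round(P.max(0)),cv2.minAreaRect(P[:,:2].astype(np.float32)))
Y=((H>20)&(H<35)&(S>120)&(w[...,2]<12)&(w[...,2]>-8)&(w[...,0]>300))
P=w[Y];print('yellow',len(P),P.min(0),P.max(0),cv2.minAreaRect(P[:,:2].astype(np.float32)))
other=((w[...,2]>12)&(w[...,2]<170)&(w[...,0]>250)&~blue).astype(np.uint8)
n,l,st,_=cv2.connectedComponentsWithStats(other)
for i in range(1,n):
    if st[i,4]>80:
        P=w[l==i]; print('o',st[i],np.round(P.min(0)),np.round(P.max(0)))
E
```

```text
rim [371 210  73  64 858] [ 529. -167.   99.] [ 483. -234.   90.] [603. -98. 106.] ((541.4922485351562, -166.78717041015625), (115.16503143310547, 132.56582641601562), 3.989293098449707)
rim [182 214  76  67 857] [523. 199.  99.] [478. 122.  90.] [607. 267. 104.] ((536.7332763671875, 197.4613800048828), (134.5634765625, 115.50648498535156), 77.88771057128906)
yellow 2179 [ 656.59215177 -314.82411741   -6.96800353] [703.89270606 284.60783453   6.70842877] ((680.7785034179688, -15.142059326171875), (20.04464340209961, 599.7092895507812), 2.811035394668579)
o [ 449   58  117   59 4131] [ 824. -515.   12.] [ 914. -288.  113.]
o [  82   74   76   58 3385] [807. 349.  12.] [912. 485.  81.]
o [307 161  16  56 340] [610.  -6.  12.] [731.  24.  23.]
o [   0  165   91  125 8680] [473. 485.  12.] [730. 668.  71.]
o [405 209  40  48 120] [ 514. -237.   92.] [ 606. -165.  103.]
o [ 564  211   76   87 1106] [ 429. -668.   12.] [ 601. -512.   44.]
o [190 213  73  60 322] [492. 120.  12.] [609. 253. 103.]
o [367 213  37  51 178] [ 507. -161.   13.] [600. -97. 102.]
o [ 374  213   65   46 2371] [ 512. -231.   12.] [ 601. -104.  104.]
o [114 217  43  34 948] [541. 340.  12.] [607. 407.  89.]
o [ 185  217   69   52 2348] [500. 130.  12.] [604. 263. 101.]
o [ 484  235   49   33 1201] [ 493. -396.   12.] [ 553. -340.  154.]
o [309 271  25  25 498] [445. -23.  48.] [492.  25.  99.]
o [158 291  23  23 392] [415. 295.  12.] [461. 341.  21.]
o [ 593  358   47   40 1370] [ 250. -636.   12.] [ 305. -540.  130.]
```

Both views show the scene clearly. In top, the left crate is at about (220,240), yaw ≈ −12°, and the right crate is at about (405,238), yaw ≈ +4°. Both tabs point at the robot. The line runs (190,195)–(465,176), the cap is at (169,302) and the jar at (320,283).

```bash
cat >> h.py <<'E'
from scipy.spatial.transform import Rotation as Ro
import os
CR={'L':(550.4,194.6,-12.1),'R':(555.5,-165.8,4.0)}
def pose(c,x,y,z,a):          # target in level crate frame, tool tilted a (fingers pointing ahead)
    ox,oy,yw=CR[c]; C=Ro.from_euler('z',yw,degrees=True).as_matrix(); a=np.radians(a); s,k=np.sin(a),np.cos(a)
    T=np.eye(4); T[:3,:3]=C@np.array([[-k,0,s],[0,1,0],[-s,0,-k]]); T[:3,3]=C@[x,y,z]+[ox,oy,0]; return T
def cmd():
    if os.path.exists('cmd.npy'): return np.load('cmd.npy')
    T=np.eye(4);T[:3,:3]=Ro.from_euler('xyz',[180,0,163.28],degrees=True).as_matrix();T[:3,3]=[172.584,574.647,196.092];return T
def plan(Ts,dec=0):
    B=cmd(); out=[]
    for T in Ts:
        D=np.linalg.inv(B)@T; p=np.round(D[:3,3],dec); w=np.round(Ro.from_matrix(D[:3,:3]).as_rotvec(),2)
        out.append([p.tolist(),w.tolist()])
    E=np.eye(4);E[:3,3]=p;E[:3,:3]=Ro.from_rotvec(w).as_matrix();np.save('cmd.npy',B@E)
    print(str(out).replace('.0,',',').replace('.0]',']'))
def arc(c,th,d,a=20,xc=-60):  # TCP for front corner of tip on the tab at crate angle th, pressed d mm in
    t=np.radians(th); lift=max(0,13*np.tan(np.radians(a)-t))
    px,pz=xc+45,100-d+lift
    X,Z=px*np.cos(t)-pz*np.sin(t),pz*np.cos(t)+px*np.sin(t)
    b=np.radians(a); return pose(c,-45+X-11*np.cos(b),0,Z-11*np.sin(b),a)
E
python3 - <<'E'
from h import *
T=arc('L',0,-25);print(T[:3,3]);plan([T])
E
```

```text
[481.62603318 209.34386096 125.96939147]
[[[-401, -261, 70], [-0.01, -0.35, -0.08]]]
```

>>> jog_arm(
  rows=[
    [[-401,-261,70],[-0.01,-0.35,-0.08]],
    [[-401,-261,70],[-0.01,-0.35,-0.08]],
    [[-401,-261,70],[-0.01,-0.35,-0.08]],
    [[-401,-261,70],[-0.01,-0.35,-0.08]],
    [[-401,-261,70],[-0.01,-0.35,-0.08]],
    [[-401,-261,70],[-0.01,-0.35,-0.08]],
    [[-401,-261,70],[-0.01,-0.35,-0.08]],
    [[-401,-261,70],[-0.01,-0.35,-0.08]],
    [[-401,-261,70],[-0.01,-0.35,-0.08]],
    [[-401,-261,70],[-0.01,-0.35,-0.08]],
  ],
  grip=0,
)

```text
time: 1.1
tool_pos: [482.5, 206.4, 125.4]
tcp_rot: [-179.7, 20.1, 167.9]
ft_force: [0.7, 0.1, -0.3]
finger_gap: 0.4
grip_force: 0.0
```

>>> jog_arm(
  rows=[
    [[0,0,0],[0,0,0]],
    [[0,0,0],[0,0,0]],
    [[0,0,0],[0,0,0]],
    [[0,0,0],[0,0,0]],
  ],
)

```text
time: 1.5
tool_pos: [481.0, 210.4, 126.2]
tcp_rot: [-179.8, 20.1, 168.1]
ft_force: [-0.5, -0.5, -0.4]
finger_gap: -0.0
grip_force: 0.0
```

```bash
python3 - <<'E'
from h import *
im,d,w=pts('top')
cv2.imwrite('pics/c.png',cv2.resize(im[180:330,140:340],None,fx=3,fy=3))
im,d=r.snapshot('scene');cv2.imwrite('pics/c2.png',cv2.resize(im[180:330,320:520],None,fx=3,fy=3))
s=r.sense();print(s['tool_pos'],s['tcp_rot'],s['finger_gap'],s['time'],s['ft_force']); print(cmd()[:3,3])
plan([arc('L',0,-4)]+[arc('L',0,v) for v in(-2,-1,0,1,2)],1)
E
```

```text
[481.10426897 210.42711419 126.24677479] [-179.76339995   20.05987836  168.06408401] 0.07903674706578546 1.6 [ 0.68135083 -0.03854809 -0.96310478]
[481.54221896 209.31589137 126.092     ]
[[[7.2, 0.1, 19.9], [-0, 0, 0]], [[7.9, 0.1, 21.7], [-0, 0, 0]], [[8.2, 0.1, 22.7], [-0, 0, 0]], [[8.5, 0.1, 23.6], [-0, 0, 0]], [[8.9, 0.2, 24.6], [-0, 0, 0]], [[9.2, 0.2, 25.5], [-0, 0, 0]]]
```

View pics/c2.png

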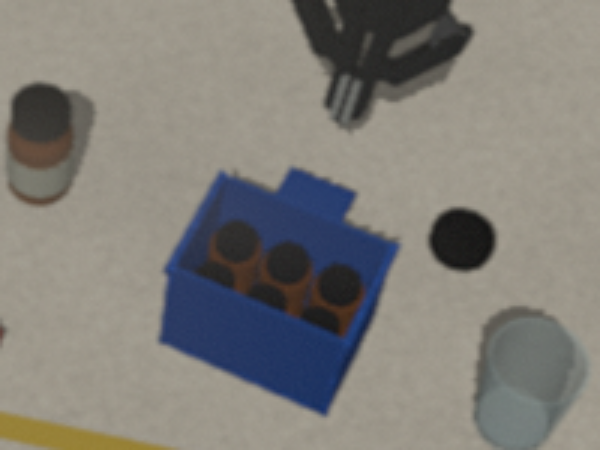

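>>> jog_arm(
  rows=[
    [[7,0,20],[0,0,0]],
    [[8,0,22],[0,0,0]],
    [[8,0,22.5],[0,0,0]],
    [[8.5,0,23.5],[0,0,0]],
    [[9,0,24.5],[0,0,0]],
    [[9,0,25.5],[0,0,0]],
  ],
)

```text
time: 2.2
tool_pos: [482.2, 209.4, 99.7]
tcp_rot: [-179.8, 20.1, 167.9]
ft_force: [-0.1, -0.6, 0.7]
finger_gap: 0.3
grip_force: 0.0
```

The picture shows the shut fingers at crop (348,110), right behind the middle of the tab at (315,195). There is no contact force yet, so I press on down.

>>> jog_arm(
  rows=[
    [[0.5,0,1],[0,0,0]],
    [[0.5,0,2],[0,0,0]],
    [[1,0,3],[0,0,0]],
  ],
)

```text
time: 2.5
tool_pos: [482.0, 209.1, 95.9]
tcp_rot: [-179.8, 20.1, 167.9]
ft_force: [-0.2, -0.1, 0.0]
finger_gap: 0.1
grip_force: 0.0
```

```bash
python3 - <<'E'
from h import *
im,d,w=pts('top')
cv2.imwrite('pics/d.png',cv2.resize(im[200:310,150:300],None,fx=5,fy=5))
print(np.round(w[255:290:2,210:222:4,:3].reshape(-1,9)).astype(int))
s=r.sense();print(s['tool_pos'],s['ft_force'])
w0=np.load('top0.npy');print(np.round(w0[255:290:2,210:222:4,:3].reshape(-1,9)).astype(int))
E
```

```text
[[530 223  55 528 211  72 529 205  67]
 [527 225  49 526 215  56 524 204  70]
 [524 229  31 526 226   6 520 204  71]
 [522 234   9 521 225  10 517 206  58]
 [511 214  98 511 206  98 517 218   5]
 [507 213  98 507 206  98 507 197 101]
 [503 213 101 503 205  99 503 198  99]
 [499 213 101 499 206  98 499 198  99]
 [496 213  99 495 206  98 495 198 100]
 [491 212 103 492 206  97 491 197 102]
 [488 212 104 488 206  98 488 198  98]
 [484 212 102 484 206  97 484 198  99]
 [479 206 132 480 205  99 480 198 100]
 [475 203 143 480 227  -1 479 218   1]
 [471 203 144 475 227   0 475 219   0]
 [467 201 154 471 227   1 471 220  -6]
 [464 199 162 467 227  -1 467 219  -5]
 [460 197 170 459 187 184 463 219  -2]]
[481.79669203 209.01357818  95.60060012] [-0.55232713 -0.02518094  0.04479309]
[[530 223  55 528 212  71 529 204  69]
 [527 225  47 526 215  54 525 205  66]
 [524 228  32 526 226   7 521 204  69]
 [522 234   7 521 225  10 517 207  57]
 [511 213  98 511 205 100 517 217   9]
 [507 214  97 507 206  99 507 198  98]
 [503 213  98 503 205 101 503 197 102]
 [499 213 102 499 205 101 499 198  98]
 [496 213  99 495 206  97 495 198  99]
 [492 213  99 491 205 102 491 198  98]
 [488 213 100 488 206  98 488 198  98]
 [484 212 102 484 206  99 484 198  99]
 [480 213 100 480 206  95 480 197 101]
 [480 235   1 480 227  -1 479 219  -2]
 [476 236   0 475 227   0 475 219  -3]
 [471 235   1 471 227  -1 471 219  -2]
 [467 235   0 467 227   0 467 218   3]
 [463 235   0 463 227   0 463 218   1]]
```

View pics/d.png

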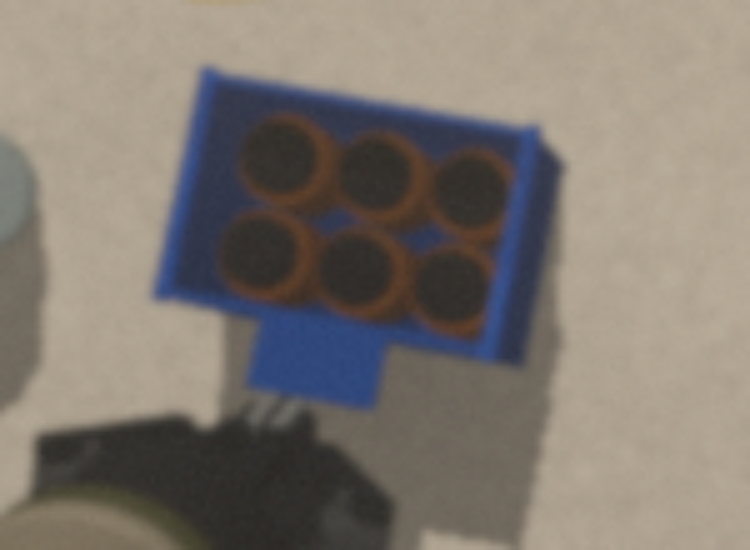

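The tab end is at crop (312,395). The fingertip shows at (275,405), just in front of the tab rather than on it. I'll measure the finger itself.

```bash
python3 - <<'E'
from h import *
im,d,w=pts('top'); T=np.eye(4);s=r.sense()
T[:3,:3]=Ro.from_euler('xyz',s['tcp_rot'],degrees=True).as_matrix();T[:3,3]=s['tool_pos']
for n in('top','scene'):
    im,d,w=pts(n) 
    q=(w@np.linalg.inv(T).T)[...,:3]
    m=(np.abs(q[...,0])<40)&(np.abs(q[...,1])<40)&(q[...,2]>-60)&(q[...,2]<10)&(w[...,2]>106)
    Q=q[m];print(n,len(Q))
    print('near tip',np.round(Q[np.argsort(-Q[:,2])][:24]).astype(int).tolist())
    p=r.camera_params(n);c=np.linalg.inv(np.array(p['pose']))@np.append(s['tool_pos'],1);print('tcp px',p['fx']*c[0]/c[2]+p['cx'],p['fy']*c[1]/c[2]+p['cy'])
    cv2.imwrite('pics/e_%s.png'%n,im)
im=cv2.imread('pics/e_scene.png');cv2.imwrite('pics/e.png',cv2.resize(im[190:320,360:490],None,fx=4,fy=4))
E
```

```text
top 66
near tip [[-12, -3, -39], [-12, -2, -40], [-9, -8, -41], [-11, -6, -41], [-8, -8, -41], [-12, 0, -42], [-12, 2, -42], [-11, -4, -42], [-11, 3, -42], [-8, 10, -42], [-12, -8, -43], [-11, -3, -44], [-7, -13, -44], [-11, -7, -45], [-7, -11, -45], [-12, -2, -46], [-13, 4, -46], [-7, 11, -46], [-11, 0, -46], [-1, -14, -46], [-3, -14, -47], [-7, 12, -47], [-9, -8, -47], [-8, -8, -47]]
tcp px 212.5061189783104 278.1802492804616
scene 112
near tip [[-12, -21, -7], [-6, -3, -36], [-7, 0, -37], [-6, 6, -38], [-5, 3, -38], [-10, -6, -39], [-11, 5, -40], [-7, -1, -40], [-9, -3, -40], [-10, 2, -40], [-11, -4, -41], [-9, -7, -41], [-7, -4, -41], [-10, 6, -42], [-1, 7, -43], [-7, 5, -43], [-11, -5, -43], [-11, 1, -43], [-10, 3, -43], [-9, -1, -44], [-8, 7, -44], [-6, -12, -44], [-7, 9, -44], [-10, -6, -44]]
tcp px 426.41235362716884 241.79865089440983
```

View pics/e.png

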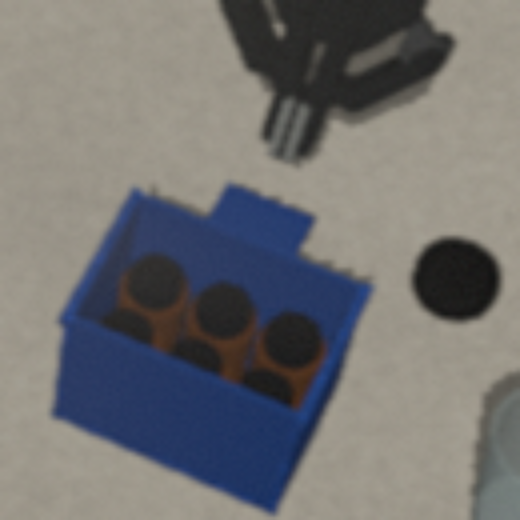

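The tip is visible at crop (290,160), but the reported TCP projects to (266,207). Both views place the real fingertip about 36 mm behind the reported TCP along the tool z axis. I'll correct for that and confirm it by contact.

```bash
cat >> h.py <<'E'
TIP=36
_p=pose
def pose(*k):
    T=_p(*k); T[:3,3]+=TIP*T[:3,2]; return T
E
sed -i "s/^    B=cmd(); out=\[\]/    B=cmd(); out=[]/" h.py
python3 - <<'E'
from h import *
# command after the last press row
B=cmd();E=np.eye(4);E[:3,3]=[1,0,3];E[:3,3]+=[0,0,0];np.save('cmd.npy',B@E)
print(cmd()[:3,3],r.sense()['tool_pos'])
plan([arc('L',0,v) for v in(-6,-4,-2,-1,0,1,2)],1)
E
```

```text
[481.74587884 209.35086627  95.82176215] [481.87197254 209.07871409  95.83126338]
[[[-3.7, 0.1, 25.5], [-0, 0, 0]], [[-3, 0.1, 27.4], [-0, 0, 0]], [[-2.3, 0.1, 29.2], [-0, 0, 0]], [[-2, 0.1, 30.2], [-0, 0, 0]], [[-1.6, 0.1, 31.1], [-0, 0, 0]], [[-1.3, 0.1, 32.1], [-0, 0, 0]], [[-0.9, 0.1, 33], [-0, 0, 0]]]
```

>>> jog_arm(
  rows=[
    [[-3.5,0,25.5],[0,0,0]],
    [[-3,0,27.5],[0,0,0]],
    [[-2.5,0,29],[0,0,0]],
    [[-2,0,30],[0,0,0]],
    [[-1.5,0,31],[0,0,0]],
    [[-1.5,0,32],[0,0,0]],
    [[-1,0,33],[0,0,0]],
  ],
)

```text
time: 3.4
tool_pos: [494.5, 206.9, 67.5]
tcp_rot: [-179.8, 20.1, 167.9]
ft_force: [-14.6, -3.7, 23.0]
finger_gap: 0.0
grip_force: 13.5
```

Contact confirms the offset (23 N on the tab). I'll follow the tipping arc from here.

```bash
python3 - <<'E'
from h import *
s=r.sense();print(cmd()[:3,3],s['tool_pos'],s['ft_force'])
plan([arc('L',t,2) for t in(3,6,9,12,15,18,21,24)],0)
E
```

```text
[493.6309975  206.77109957  65.13123009] [494.47034124 206.91358004  67.47395092] [-14.62671937  -3.72110138  23.00891477]
[[[6, 0, -0], [-0, 0, 0]], [[11, 0, -0], [-0, 0, 0]], [[17, 0, 0], [-0, 0, 0]], [[22, 0, 1], [-0, 0, 0]], [[27, 0, 2], [-0, 0, 0]], [[33, 0, 3], [-0, 0, 0]], [[38, 0, 4], [-0, 0, 0]], [[43, 0, 5], [-0, 0, 0]]]
```

>>> jog_arm(
  rows=[
    [[6,0,0],[0,0,0]],
    [[11,0,0],[0,0,0]],
    [[17,0,0],[0,0,0]],
    [[22,0,1],[0,0,0]],
    [[27,0,2],[0,0,0]],
    [[33,0,3],[0,0,0]],
    [[38,0,4],[0,0,0]],
    [[43,0,5],[0,0,0]],
  ],
)

```text
time: 4.2
tool_pos: [457.0, 214.9, 48.7]
tcp_rot: [-179.8, 20.2, 167.9]
ft_force: [-12.6, -5.2, 18.4]
finger_gap: 0.2
grip_force: 10.9
```

```bash
python3 - <<'E'
from h import *
s=r.sense();print(cmd()[:3,3],s['tool_pos'],s['ft_force'])
plan([arc('L',t,2) for t in(27,31,35,39,43,47,51,55)],0)
im,_=r.snapshot('scene');im=cv2.resize(im[180:330,320:520],None,fx=3,fy=3)
cv2.imwrite('pics/f.png',im)
E
```

```text
[455.79992399 214.82136406  45.6889278 ] [456.9790352  214.93079523  48.65142589] [-12.55817469  -5.15545124  18.41223019]
[[[5, 0, 1], [-0, 0, 0]], [[11, 0, 3], [-0, 0, 0]], [[18, 0, 6], [-0, 0, 0]], [[24, 0, 9], [-0, 0, 0]], [[30, 0, 12], [-0, 0, 0]], [[36, 0, 16], [-0, 0, 0]], [[41, 0, 20], [-0, 0, 0]], [[47, 0, 25], [-0, 0, 0]]]
```

View pics/f.png

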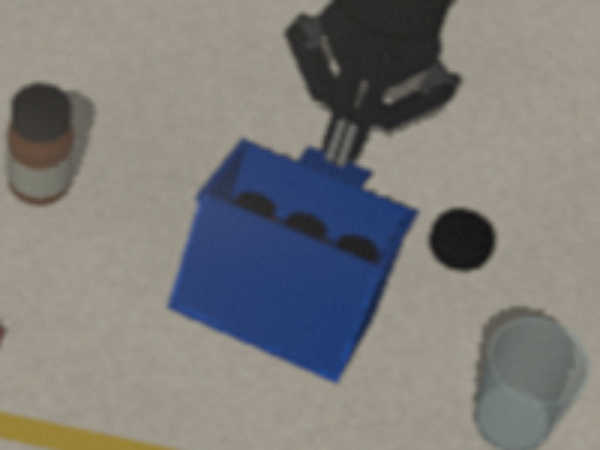

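The crate is tipping cleanly, with the fingertip on the tab at crop (342,160) and the cap untouched. I'll continue.

>>> jog_arm(
  rows=[
    [[5,0,1],[0,0,0]],
    [[11,0,3],[0,0,0]],
    [[18,0,6],[0,0,0]],
    [[24,0,9],[0,0,0]],
    [[30,0,12],[0,0,0]],
    [[36,0,16],[0,0,0]],
    [[41,0,20],[0,0,0]],
    [[47,0,25],[0,0,0]],
  ],
)

```text
time: 5.05
tool_pos: [421.0, 222.2, 6.2]
tcp_rot: [-179.8, 20.1, 167.9]
ft_force: [-0.5, 1.1, 0.5]
finger_gap: 0.1
grip_force: 0.8
```

```bash
python3 - <<'E'
from h import *
s=r.sense();print(cmd()[:3,3],s['tool_pos'],s['ft_force'])
p=np.array([0,0,0])
a=_p('L',0,0,0,20)
T=cmd();C=Ro.from_euler('z',-12.1,degrees=True).as_matrix()
T2=T.copy();T2[:3,3]+=C@[-35,0,12]
T3=T.copy();T3[:3,3]+=C@[-45,0,45]
plan([T2,T3])
im,_,w=pts('top');q=(w[...,:3]-[550.4,194.6,0])@C
H,S,V=cv2.split(cv2.cvtColor(im,cv2.COLOR_BGR2HSV));m=(H>95)&(H<130)&(S>100)&(abs(q[...,1])<90)&(q[...,2]>10)
P=q[m];i=P[:,2]>np.percentile(P[:,2],97);print('top edge',P[i].mean(0))
E
```

```text
[420.98338343 222.13991923   6.08782612] [421.01118289 222.23898442   6.21789256] [-0.53405878  1.08351887  0.47751251]Traceback (most recent call last):
  File "<stdin>", line 4, in <module>
NameError: name '_p' is not defined. Did you mean: 'np'?
```

>>> jog_arm(
  rows=[
    [[29,0,-23],[0,0,0]],
    [[27,0,-58],[0,0,0]],
    [[27,0,-58],[0,0,0]],
    [[27,0,-58],[0,0,0]],
    [[27,0,-58],[0,0,0]],
    [[27,0,-58],[0,0,0]],
  ],
)

```text
time: 5.65
tool_pos: [376.6, 230.8, 50.3]
tcp_rot: [-179.7, 20.0, 168.0]
ft_force: [0.2, -0.4, -0.1]
finger_gap: 0.3
grip_force: 0.0
```

```bash
cat >> h.py <<'E'
def moved(v):
    B=cmd();E=np.eye(4);E[:3,3]=v;np.save('cmd.npy',B@E)
def look(c,f):
    ox,oy,yw=CR[c];C=Ro.from_euler('z',yw,degrees=True).as_matrix()
    im,_,w=pts('scene')
    H,S,V=cv2.split(cv2.cvtColor(im,cv2.COLOR_BGR2HSV))
    q=(w[...,:3]-[ox,oy,0])@C; near=(abs(q[...,0])<170)&(abs(q[...,1])<78)&(q[...,2]>8)
    m=(H>95)&(H<130)&(S>100)&near
    P=q[m];i=P[:,2]>np.percentile(P[:,2],96);print('top edge',P[i].mean(0),'lo',np.percentile(P,1,0),'hi',np.percentile(P,99,0))
    print('red px',int((((H<8)|(H>172))&(S>110)&(V>60)&near).sum()))
    if f: cv2.imwrite('pics/'+f,im)
E
python3 - <<'E'
from h import *
moved([27,0,-58]);s=r.sense();print(cmd()[:3,3],s['tool_pos'],s['ft_force'],s['time'])
look('L','g.png')
E
```

```text
[376.78005498 231.82857157  51.31166684] [376.6374447  230.80108928  50.29917152] [ 0.21468552 -0.43748899 -0.12731621] 5.65
top edge [-110.85803642    0.85533688  115.05575448] lo [-116.85856471  -62.14774836   59.91804938] hi [-22.81109651  65.7083847  115.52033836]
red px 405
```

View pics/g.png

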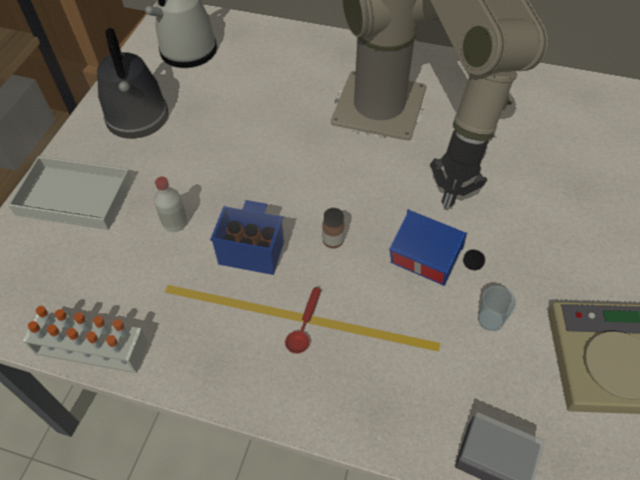

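The left crate rests at 73° on its tab, and its underside at pixel (420,260) carries the red stamp with the white bar. Now I push its upper edge back.

```bash
cat >> h.py <<'E'
def rim(c,th,back=0,a=20,dn=10):
    t=np.radians(th);b=np.radians(a);X=88*np.cos(t)-100*np.sin(t);Z=100*np.cos(t)+88*np.sin(t)
    return pose(c,-45+X+dn*np.tan(b)-11*np.cos(b)-back,0,Z-dn-11*np.sin(b),a)
E
python3 - <<'E'
from h import *
plan([rim('L',73,25),rim('L',73,5)]+[rim('L',t) for t in(72,68,64,60,56,52,48)])
E
```

```text
[[[-46, -0, 1], [-0, 0, 0]], [[-64, -0, 8], [-0, 0, 0]], [[-71, -0, 9], [-0, 0, 0]], [[-81, -0, 8], [-0, 0, 0]], [[-90, -0, 7], [-0, 0, 0]], [[-99, -0, 7], [-0, 0, 0]], [[-108, -0, 8], [-0, 0, 0]], [[-118, -0, 9], [-0, 0, 0]], [[-127, -0, 11], [-0, 0, 0]]]
```

>>> jog_arm(
  rows=[
    [[-46,0,1],[0,0,0]],
    [[-46,0,1],[0,0,0]],
    [[-64,0,8],[0,0,0]],
    [[-71,0,9],[0,0,0]],
    [[-81,0,8],[0,0,0]],
    [[-90,0,7],[0,0,0]],
    [[-99,0,7],[0,0,0]],
    [[-108,0,8],[0,0,0]],
    [[-118,0,9],[0,0,0]],
    [[-127,0,11],[0,0,0]],
  ],
)

```text
time: 6.7
tool_pos: [498.3, 205.7, 85.1]
tcp_rot: [-179.8, 20.1, 168.0]
ft_force: [-0.7, 0.5, 0.1]
finger_gap: 0.1
grip_force: 0.0
```

```bash
python3 - <<'E'
from h import *
s=r.sense();print(cmd()[:3,3],s['tool_pos'],s['ft_force'],s['time'])
look('L','i.png')
plan([rim('L',t) for t in(46,44,42,42)])
E
```

```text
[497.13195555 206.0992652   84.52947566] [498.34136456 205.71229314  85.12253085] [-0.70892967  0.49197379  0.08749317] 6.7
top edge [-39.91238636   5.36450728 133.69781912] lo [-107.90248344  -62.19826714   57.20915561] hi [ 20.19000002  66.00785609 134.76159001]
red px 0
[[[-4, -0, 1], [-0, 0, 0]], [[-9, -0, 2], [-0, 0, 0]], [[-13, -0, 4], [-0, 0, 0]], [[-13, -0, 4], [-0, 0, 0]]]
```

>>> jog_arm(
  rows=[
    [[-4,0,1],[0,0,0]],
    [[-9,0,2],[0,0,0]],
    [[-13,0,4],[0,0,0]],
    [[-13,0,4],[0,0,0]],
    [[-13,0,4],[0,0,0]],
    [[-13,0,4],[0,0,0]],
  ],
)

```text
time: 7.35
tool_pos: [510.4, 202.9, 85.2]
tcp_rot: [-179.7, 20.0, 168.0]
ft_force: [-0.6, 0.5, -1.1]
finger_gap: -0.2
grip_force: 0.0
```

```bash
python3 - <<'E'
from h import *
s=r.sense();print(cmd()[:3,3],s['tool_pos'],s['ft_force'],s['time'])
look('L','j.png')
B=cmd();T=B.copy();T[2,3]+=60
U=arc('R',0,-40)
plan([T,U])
E
```

```text
[510.41269436 203.24773174  85.22999945] [510.38745055 202.93890458  85.18454545] [-0.6084106   0.48273164 -1.10019113] 7.35
top edge [-14.26595377   0.81151432 103.36422446] lo [-65.60883835 -63.76958618   9.95602439] hi [ 46.2537266   67.08584834 103.58209366]
red px 1
[[[-21, -0, -56], [0, 0, -0]], [[-69, -368, 3], [-0.1, 0, -0.26]]]
```

>>> jog_arm(
  rows=[
    [[-21,0,-56],[0,0,0]],
    [[-69,-368,3],[-0.1,0,-0.26]],
    [[-69,-368,3],[-0.1,0,-0.26]],
    [[-69,-368,3],[-0.1,0,-0.26]],
    [[-69,-368,3],[-0.1,0,-0.26]],
    [[-69,-368,3],[-0.1,0,-0.26]],
    [[-69,-368,3],[-0.1,0,-0.26]],
    [[-69,-368,3],[-0.1,0,-0.26]],
    [[-69,-368,3],[-0.1,0,-0.26]],
    [[-69,-368,3],[-0.1,0,-0.26]],
  ],
)

```text
time: 8.4
tool_pos: [497.1, -174.8, 107.8]
tcp_rot: [-180.0, 20.1, -176.3]
ft_force: [0.1, -0.0, -1.0]
finger_gap: -0.1
grip_force: 0.0
```

>>> jog_arm(
  rows=[
    [[0,0,0],[0,0,0]],
    [[0,0,0],[0,0,0]],
    [[0,0,0],[0,0,0]],
  ],
)

```text
time: 8.7
tool_pos: [497.7, -169.4, 107.6]
tcp_rot: [179.9, 20.0, -176.1]
ft_force: [0.4, -0.0, 0.1]
finger_gap: 0.1
grip_force: 0.0
```

```bash
python3 - <<'E'
from h import *
s=r.sense();print(cmd()[:3,3],s['tool_pos'],s['tcp_rot'],Ro.from_matrix(cmd()[:3,:3]).as_euler('xyz',degrees=True),s['time'])
plan([arc('R',0,v) for v in(-6,-6,-3,-1,0,1,2)],1)
E
```

```text
[ 497.47715123 -170.28626816  107.56881415] [ 497.73708203 -169.41006706  107.59209245] [ 179.92670657   20.01948575 -176.12646041] [ 179.95072471   20.02884009 -176.18863596] 8.7
[[[11.6, 0.4, 32.4], [-0, 0, -0]], [[11.6, 0.4, 32.4], [-0, 0, -0]], [[12.7, 0.4, 35.2], [-0, 0, -0]], [[13.3, 0.4, 37.1], [-0, 0, -0]], [[13.7, 0.4, 38], [-0, 0, -0]], [[14, 0.4, 39], [-0, 0, -0]], [[14.4, 0.4, 39.9], [-0, 0, -0]]]
```

>>> jog_arm(
  rows=[
    [[11.5,0.5,32],[0,0,0]],
    [[11.5,0.5,32],[0,0,0]],
    [[12.5,0.5,35],[0,0,0]],
    [[13.5,0.5,37],[0,0,0]],
    [[13.5,0.5,38],[0,0,0]],
    [[14,0.5,39],[0,0,0]],
    [[14.5,0.5,40],[0,0,0]],
  ],
)

```text
time: 9.4
tool_pos: [499.1, -170.4, 67.6]
tcp_rot: [-180.0, 20.2, -176.2]
ft_force: [-11.0, 6.7, 20.8]
finger_gap: -0.3
grip_force: 11.5
```

```bash
python3 - <<'E'
from h import *
s=r.sense();print(cmd()[:3,3],s['tool_pos'],s['ft_force'])
plan([arc('R',t,2) for t in(3,6,9,12,15,18,21,24)],0)
E
```

```text
[ 497.58423901 -169.84385688   65.15038886] [ 499.14325097 -170.37124457   67.60744082] [-11.00415098   6.74825982  20.82236448]
[[[6, -0, -0], [-0, 0, -0]], [[11, -0, -0], [-0, 0, -0]], [[17, -0, 0], [-0, 0, -0]], [[22, -0, 1], [-0, 0, -0]], [[27, -0, 2], [-0, 0, -0]], [[33, -0, 3], [-0, 0, -0]], [[38, -0, 4], [-0, 0, -0]], [[43, -0, 5], [-0, 0, -0]]]
```

>>> jog_arm(
  rows=[
    [[6,0,0],[0,0,0]],
    [[11,0,0],[0,0,0]],
    [[17,0,0],[0,0,0]],
    [[22,0,1],[0,0,0]],
    [[27,0,2],[0,0,0]],
    [[33,0,3],[0,0,0]],
    [[38,0,4],[0,0,0]],
    [[43,0,5],[0,0,0]],
  ],
)

```text
time: 10.2
tool_pos: [460.4, -173.2, 48.4]
tcp_rot: [-180.0, 20.2, -176.1]
ft_force: [-8.5, 4.7, 14.7]
finger_gap: 0.0
grip_force: 8.8
```

```bash
python3 - <<'E'
from h import *
s=r.sense();print(cmd()[:3,3],s['tool_pos'],s['ft_force'])
plan([arc('R',t,2) for t in(27,31,35,39,43,47,51,55)],0)
look('R','k.png')
E
```

```text
[ 458.98260691 -172.41115497   45.72558564] [ 460.38997117 -173.17676812   48.39657087] [-8.53297677  4.68564225 14.70955948]
[[[5, -0, 1], [-0, 0, -0]], [[11, -0, 3], [-0, 0, -0]], [[18, -0, 6], [-0, 0, -0]], [[24, -0, 9], [-0, 0, -0]], [[30, -0, 12], [-0, 0, -0]], [[36, -0, 16], [-0, 0, -0]], [[41, -0, 20], [-0, 0, -0]], [[47, -0, 25], [-0, 0, -0]]]
top edge [ -3.6831574    1.76618863 127.10882839] lo [-96.34756265 -63.88050922  37.3478222 ] hi [ 34.96390787  64.31308004 128.45011271]
red px 0
```

>>> jog_arm(
  rows=[
    [[5,0,1],[0,0,0]],
    [[11,0,3],[0,0,0]],
    [[18,0,6],[0,0,0]],
    [[24,0,9],[0,0,0]],
    [[30,0,12],[0,0,0]],
    [[36,0,16],[0,0,0]],
    [[41,0,20],[0,0,0]],
    [[47,0,25],[0,0,0]],
  ],
)

```text
time: 11.05
tool_pos: [423.6, -175.3, 6.0]
tcp_rot: [180.0, 20.0, -176.2]
ft_force: [-0.4, -0.7, -0.3]
finger_gap: 0.0
grip_force: 0.3
```

>>> jog_arm(
  rows=[
    [[29,0,-23],[0,0,0]],
    [[27,0,-58],[0,0,0]],
    [[27,0,-58],[0,0,0]],
    [[27,0,-58],[0,0,0]],
    [[27,0,-58],[0,0,0]],
    [[27,0,-58],[0,0,0]],
  ],
)

```text
time: 11.65
tool_pos: [378.2, -177.4, 50.2]
tcp_rot: [179.9, 20.0, -176.2]
ft_force: [0.1, 0.3, -0.8]
finger_gap: -0.2
grip_force: 0.0
```

```bash
python3 - <<'E'
from h import *
moved([27,0,-58]);s=r.sense();print(cmd()[:3,3],s['tool_pos'],s['ft_force'],s['time'])
look('R','m.png')
plan([rim('R',73,25),rim('R',73,5)]+[rim('R',t) for t in(72,68,64,60,56,52,48)])
E
```

```text
[ 378.33648412 -177.81217409   51.38525624] [ 378.18960872 -177.37165058   50.22898594] [ 0.13551114  0.33293664 -0.78513024] 11.65
top edge [-110.18650947    6.23909795  115.1207411 ] lo [-115.97181279  -62.78096111   11.29678741] hi [-23.05937957  63.88949718 116.09211553]
red px 0
[[[-46, -0, 1], [-0, 0, -0]], [[-64, -0, 8], [-0, 0, -0]], [[-71, -0, 9], [-0, 0, -0]], [[-81, -0, 8], [-0, 0, -0]], [[-90, -0, 7], [-0, 0, -0]], [[-99, -0, 7], [-0, 0, -0]], [[-108, -0, 8], [-0, 0, -0]], [[-118, -0, 9], [-0, 0, -0]], [[-127, 0, 11], [-0, 0, -0]]]
```

The right crate rests at 73° (top edge at z = 115). Its underside has no red pixels, so the left crate is the stamped one.

>>> jog_arm(
  rows=[
    [[-46,0,1],[0,0,0]],
    [[-46,0,1],[0,0,0]],
    [[-64,0,8],[0,0,0]],
    [[-71,0,9],[0,0,0]],
    [[-81,0,8],[0,0,0]],
    [[-90,0,7],[0,0,0]],
    [[-99,0,7],[0,0,0]],
    [[-108,0,8],[0,0,0]],
    [[-118,0,9],[0,0,0]],
    [[-127,0,11],[0,0,0]],
  ],
)

```text
time: 12.7
tool_pos: [502.3, -170.0, 85.1]
tcp_rot: [180.0, 20.1, -176.2]
ft_force: [-1.3, 0.3, 1.3]
finger_gap: -0.2
grip_force: 0.0
```

>>> jog_arm(
  rows=[
    [[-4,0,1],[0,0,0]],
    [[-9,0,2],[0,0,0]],
    [[-13,0,4],[0,0,0]],
    [[-13,0,4],[0,0,0]],
    [[-13,0,4],[0,0,0]],
    [[-13,0,4],[0,0,0]],
  ],
)

```text
time: 13.3
tool_pos: [514.6, -168.9, 85.1]
tcp_rot: [179.9, 20.0, -176.2]
ft_force: [-0.7, 0.8, 0.4]
finger_gap: 0.3
grip_force: 0.0
```

```bash
python3 - <<'E'
from h import *
moved([-13,0,4]);s=r.sense();print(cmd()[:3,3],s['tool_pos'],s['ft_force'],s['time'])
look('R',None)
im,_,w=pts('top');w=w[...,:3];H,S,V=cv2.split(cv2.cvtColor(im,cv2.COLOR_BGR2HSV))
m=((H>95)&(H<130)&(S>100)&(w[...,2]>90)&(w[...,2]<112))
for sgn in(1,-1):
    P=w[m&(w[...,1]*sgn>60)];print(len(P),cv2.minAreaRect(P[:,:2].astype(np.float32)),P.min(0),P.max(0))
E
```

```text
[ 514.70359636 -168.71458493   85.24149009] [ 514.61462839 -168.90811592   85.05287602] [-0.65857122  0.80476037  0.36554665] 13.3
top edge [-10.13557218  -1.46626736 103.40330997] lo [-62.94935048 -65.30337044  10.78059596] hi [ 46.0914443   65.96360404 103.98491084]
red px 0
856 ((537.491943359375, 197.40493774414062), (134.3796844482422, 115.37590026855469), 77.99555206298828) [477.65811273 121.94425936  90.05128175] [607.50169173 267.34313014 104.80538846]
550 ((549.3269653320312, -166.30410766601562), (99.29866790771484, 132.48336791992188), 3.634092330932617) [ 498.33760765 -234.69132975   90.10451581] [602.92208568 -98.34753708 104.50294873]
```

Both crates are level and in place. For the final push I want to straddle the tab, so I first measure the gripper's profile behind the tip.

```bash
cat > prof.py <<'E'
from h import *
s=r.sense();T=np.eye(4)
T[:3,:3]=Ro.from_euler('xyz',s['tcp_rot'],degrees=True).as_matrix();T[:3,3]=s['tool_pos']
Q=[]
for n in('top','scene'):
    im,d,w=pts(n);q=(w@np.linalg.inv(T).T)[...,:3]
    m=(d>0)&(np.abs(q[...,0])<80)&(np.abs(q[...,1])<90)&(w[...,2]>108);Q.append(q[m])
Q=np.vstack(Q)
for z in range(-25,-190,-8):
    P=Q[(Q[:,2]<=z)&(Q[:,2]>z-8)]
    if len(P)>4: print(z,len(P),'x',np.round(np.percentile(P[:,0],[3,97])),'y',np.round(np.percentile(P[:,1],[3,97])))
print(s['finger_gap'],s['time'])
E
python3 prof.py; python3 - <<'E'
from h import *
T=cmd();T[2,3]+=60
U=_p('L',-120,0,175,0)if 0 else pose('L',-115,0,130,0)
plan([T,U])
E
```

```text
-33 15 x [-11.   0.] y [-4.  7.]
-41 48 x [-12.   1.] y [-13.  12.]
-49 69 x [-12.  -0.] y [-13.  13.]
-57 61 x [-13.   1.] y [-13.  13.]
-65 58 x [-12.   2.] y [-14.  13.]
-73 65 x [-14.  -1.] y [-26.  15.]
-81 151 x [-14.   7.] y [-32.  31.]
-89 201 x [-14.  11.] y [-37.  36.]
-97 153 x [-17.  11.] y [-43.  43.]
-105 178 x [-19.   9.] y [-50.  47.]
-113 204 x [-19.  -0.] y [-56.  54.]
-121 376 x [-17.  11.] y [-60.  60.]
-129 277 x [-20.   6.] y [-57.  57.]
-137 210 x [-21.   4.] y [-36.  44.]
-145 174 x [-14.   6.] y [-38.  40.]
-153 61 x [-13.   6.] y [-36.  37.]
-161 91 x [-37.   3.] y [-29.  37.]
-169 220 x [-38.   0.] y [-26.  37.]
-177 223 x [-38.  -2.] y [-26.  36.]
-185 221 x [-38.   1.] y [-28.  37.]
-0.07089329756704216 13.4
[[[-21, 0, -56], [0, -0, -0]], [[45, 392, -25], [0.05, 0.35, 0.28]]]
```

```bash
python3 - <<'E'
from h import *
E=np.eye(4);E[:3,3]=[45,392,-25];E[:3,:3]=Ro.from_rotvec([.05,.35,.28]).as_matrix()
B=np.eye(4)
np.save('cmd.npy',cmd()@np.linalg.inv(E))
print(cmd()[:3,3],r.sense()['tool_pos'])
T=cmd();T[2,3]+=60
plan([T,pose('L',-100,0,130,8)])
E
```

```text
[ 514.70359636 -168.71458493   85.24149009] [ 514.76801017 -169.03443967   85.25401216]
[[[-21, 0, -56], [0, 0, 0]], [[27, 386, -19], [0.07, 0.21, 0.27]]]
```

>>> jog_arm(
  rows=[
    [[-21,0,-56],[0,0,0]],
    [[27,386,-19],[0.07,0.21,0.27]],
    [[27,386,-19],[0.07,0.21,0.27]],
    [[27,386,-19],[0.07,0.21,0.27]],
    [[27,386,-19],[0.07,0.21,0.27]],
    [[27,386,-19],[0.07,0.21,0.27]],
    [[27,386,-19],[0.07,0.21,0.27]],
    [[27,386,-19],[0.07,0.21,0.27]],
    [[27,386,-19],[0.07,0.21,0.27]],
    [[27,386,-19],[0.07,0.21,0.27]],
  ],
)

```text
time: 14.5
tool_pos: [456.1, 217.3, 93.9]
tcp_rot: [-179.9, 7.9, 168.0]
ft_force: [1.2, 0.4, -0.3]
finger_gap: -0.0
grip_force: 0.0
```

>>> jog_arm(
  rows=[
    [[0,0,0],[0,0,0]],
    [[0,0,0],[0,0,0]],
    [[0,0,0],[0,0,0]],
    [[0,0,0],[0,0,0]],
    [[0,0,0],[0,0,0]],
    [[0,0,0],[0,0,0]],
  ],
  grip=85,
)

```text
time: 15.1
tool_pos: [457.6, 213.3, 94.3]
tcp_rot: [-179.9, 7.9, 167.8]
ft_force: [0.0, -0.2, 0.8]
finger_gap: 84.4
grip_force: 0.0
```

```bash
python3 prof.py; python3 - <<'E'
from h import *
s=r.sense();print(cmd()[:3,3],s['tool_pos'],s['tcp_rot'])
import h
h.TIP=49
plan([pose('L',-100,0,35,8),pose('L',-66,0,35,8)])
E
```

```text
-49 33 x [-12.  10.] y [-55.  49.]
-57 50 x [-12.   3.] y [-56.  55.]
-65 53 x [-12.   9.] y [-56.  55.]
-73 49 x [-12.   4.] y [-56.  55.]
-81 39 x [-13.  -0.] y [-56.  54.]
-89 84 x [-14.   3.] y [-74.  68.]
-97 251 x [-14.  11.] y [-74.  72.]
-105 232 x [-17.  12.] y [-73.  72.]
-113 274 x [-18.  14.] y [-72.  69.]
-121 193 x [-18.  10.] y [-72.  70.]
-129 227 x [-19.   7.] y [-71.  69.]
-137 292 x [-19.   7.] y [-70.  68.]
-145 489 x [-13.  10.] y [-68.  66.]
-153 78 x [-12.  11.] y [-64.  65.]
-161 93 x [-36.   7.] y [-38.  36.]
-169 193 x [-38.   6.] y [-38.  35.]
-177 206 x [-38.   7.] y [-38.  35.]
-185 187 x [-38.   4.] y [-38.  35.]
84.37506358409375 15.1
[457.12921219 214.28894631  94.15694529] [457.50038249 213.61805484  94.25723025] [-179.89444821    7.93807185  167.84442614]
[[[13, 1, 107], [-0, -0, -0]], [[-21, 1, 112], [-0, -0, -0]]]
```

>>> jog_arm(
  rows=[
    [[13,1,107],[0,0,0]],
    [[13,1,107],[0,0,0]],
    [[13,1,107],[0,0,0]],
    [[-21,1,112],[0,0,0]],
    [[-21,1,112],[0,0,0]],
  ],
)

```text
time: 15.7
tool_pos: [496.0, 206.9, -12.3]
tcp_rot: [-179.9, 8.1, 167.8]
ft_force: [-0.5, 0.6, 0.8]
finger_gap: 84.6
grip_force: 0.0
```

```bash
python3 - <<'E'
from h import *
import h
h.TIP=49
s=r.sense();print(cmd()[:3,3],s['tool_pos'],s['ft_force'])
plan([pose('L',x,0,35,8) for x in range(-61,-15,5)])
E
```

```text
[492.73323556 207.45270095 -13.87832334] [495.96024256 206.94650176 -12.32499202] [-0.52209545  0.5856297   0.8339829 ]
[[[-5, -0, 0], [-0, -0, -0]], [[-10, -0, 1], [-0, -0, -0]], [[-15, -0, 2], [-0, -0, -0]], [[-20, -0, 2], [-0, -0, -0]], [[-25, -0, 3], [-0, -0, -0]], [[-30, -0, 4], [-0, -0, -0]], [[-35, -0, 4], [-0, -0, -0]], [[-40, -0, 5], [-0, -0, -0]], [[-45, -0, 6], [-0, -0, -0]], [[-49, -0, 7], [-0, -0, -0]]]
```

>>> jog_arm(
  rows=[
    [[-5,0,0],[0,0,0]],
    [[-10,0,1],[0,0,0]],
    [[-15,0,2],[0,0,0]],
    [[-20,0,2],[0,0,0]],
    [[-25,0,3],[0,0,0]],
    [[-30,0,4],[0,0,0]],
    [[-35,0,4],[0,0,0]],
    [[-40,0,5],[0,0,0]],
    [[-45,0,6],[0,0,0]],
    [[-49,0,7],[0,0,0]],
  ],
)

```text
time: 16.7
tool_pos: [541.2, 197.7, -12.6]
tcp_rot: [-179.9, 7.9, 167.9]
ft_force: [-10.9, 2.9, 10.4]
finger_gap: 85.1
grip_force: 0.0
```

```bash
cat >> h.py <<'E'
def crate():
    im,_,w=pts('top');w=w[...,:3];H,S,V=cv2.split(cv2.cvtColor(im,cv2.COLOR_BGR2HSV))
    m=((H>95)&(H<130)&(S>100)&(w[...,2]>85)&(w[...,2]<125))
    P=w[m&(w[...,1]>60)];(cx,cy),sz,an=cv2.minAreaRect(P[:,:2].astype(np.float32));print('rect',cx,cy,sz,an,'z',np.percentile(P[:,2],[3,97]))
    y=np.radians(an-90 if an>45 else an); 
    f=P@np.array([np.cos(y),np.sin(y),0]); k=f.max()-45-(cx*np.cos(y)+cy*np.sin(y))
    print('centre',cx+k*np.cos(y),cy+k*np.sin(y),'yaw',np.degrees(y))
    return im
E
python3 - <<'E'
from h import *
import h
h.TIP=49
s=r.sense();print(cmd()[:3,3],s['tool_pos'],s['ft_force'])
crate()
plan([pose('L',x,0,35,8) for x in range(-11,36,5)])
E
```

```text
[541.12654121 197.0576429  -14.0536406 ] [541.16338069 197.72597898 -12.59139749] [-10.92935901   2.93594281  10.36564254]
rect 597.0919799804688 185.7799072265625 (134.32383728027344, 110.27239227294922) 77.83972930908203 z [ 91.27009866 102.50993697]
centre 607.0007210653109 183.64475246935604 yaw -12.160270690917969
[[[-5, -0, 0], [-0, -0, -0]], [[-10, -0, 1], [-0, -0, -0]], [[-15, -0, 2], [-0, -0, -0]], [[-20, -0, 2], [-0, -0, -0]], [[-25, -0, 3], [-0, -0, -0]], [[-30, -0, 4], [-0, -0, -0]], [[-35, -0, 4], [-0, -0, -0]], [[-40, -0, 5], [-0, -0, -0]], [[-45, -0, 6], [-0, -0, -0]], [[-50, -0, 6], [-0, -0, -0]]]
```

>>> jog_arm(
  rows=[
    [[-5,0,0],[0,0,0]],
    [[-10,0,1],[0,0,0]],
    [[-15,0,2],[0,0,0]],
    [[-20,0,2],[0,0,0]],
    [[-25,0,3],[0,0,0]],
    [[-30,0,4],[0,0,0]],
    [[-35,0,4],[0,0,0]],
    [[-40,0,5],[0,0,0]],
    [[-45,0,6],[0,0,0]],
    [[-50,0,6],[0,0,0]],
  ],
)

```text
time: 17.75
tool_pos: [590.1, 186.6, -12.7]
tcp_rot: [-179.9, 7.9, 167.9]
ft_force: [-5.3, 0.9, 2.9]
finger_gap: 85.2
grip_force: 0.0
```

```bash
python3 - <<'E'
from h import *
import h
h.TIP=49
s=r.sense();print(cmd()[:3,3],s['tool_pos'],s['ft_force'])
im=crate();im2,_=r.snapshot('scene')
a=cv2.resize(im[130:280,130:330],(600,450))
b=cv2.resize(im2[200:380,340:480],(350,450));b=b[:,:200+0] if 0 else cv2.resize(im2[220:370,380:447+0],(200,450)) if 0 else b
cv2.imwrite('pics/n.png',cv2.resize(np.hstack([a,b]),(800,379)))
plan([pose('L',x,0,35,8) for x in range(39,56,4)])
E
```

```text
[590.35381891 186.48565884 -13.10060162] [590.08062631 186.58663749 -12.68498255] [-5.28843702  0.8999036   2.85861591]
rect 647.465576171875 173.67459106445312 (134.0886688232422, 106.70885467529297) 78.38027954101562 z [ 90.54960297 102.61013503]
centre 655.6487857052937 171.99188394628064 yaw -11.619720458984375
[[[-5, -0, 1], [-0, -0, -0]], [[-9, -0, 2], [-0, -0, -0]], [[-13, -0, 2], [-0, -0, -0]], [[-17, -0, 3], [-0, -0, -0]], [[-21, -0, 3], [-0, -0, -0]]]
```

View pics/n.png

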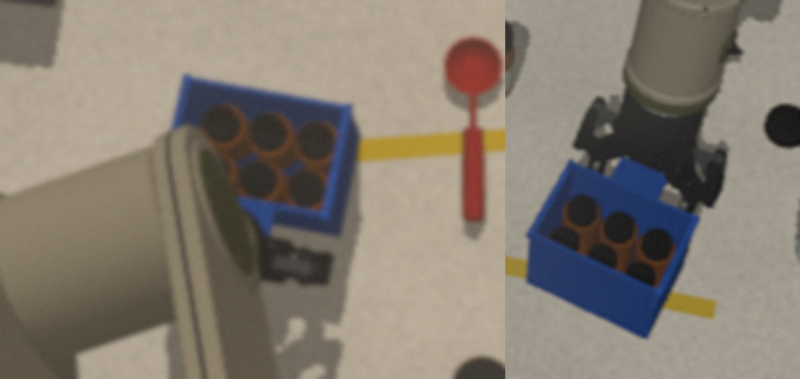

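The crate is level and straddles the line, which passes at left-crop (360,150) at its rear half. Its centre is about 16 mm short of the line, so I give it one more small push, then back out.

>>> jog_arm(
  rows=[
    [[-5,0,1],[0,0,0]],
    [[-9,0,1],[0,0,0]],
    [[-13,0,2],[0,0,0]],
    [[-17,0,2],[0,0,0]],
    [[-17,0,2],[0,0,0]],
    [[-10,0,1],[0,0,0]],
    [[60,0,-10],[0,0,0]],
    [[60,0,-10],[0,0,0]],
    [[60,0,-10],[0,0,0]],
  ],
)

```text
time: 18.75
tool_pos: [527.3, 199.3, -12.7]
tcp_rot: [-179.8, 7.8, 168.0]
ft_force: [-0.0, 0.4, 0.6]
finger_gap: 85.0
grip_force: 0.0
```

>>> jog_arm(
  rows=[
    [[0,0,-120],[0,0,0]],
    [[0,0,-120],[0,0,0]],
    [[0,0,-120],[0,0,0]],
    [[70,0,-120],[0,0,0]],
    [[70,0,-120],[0,0,0]],
    [[70,0,-120],[0,0,0]],
  ],
)

```text
time: 19.35
tool_pos: [445.3, 217.6, 97.4]
tcp_rot: [-179.9, 7.9, 168.0]
ft_force: [0.9, -1.0, 0.6]
finger_gap: 85.2
grip_force: 0.0
```

```bash
python3 - <<'E'
from h import *
s=r.sense();print(s['tool_pos'],s['ft_force'],s['time'])
im=crate();cv2.imwrite('pics/fin.png',im)
look('R',None)
E
```

```text
[445.28828511 217.61012317  97.38335277] [ 0.8966504  -0.98459598  0.5775635 ] 19.35
rect 660.1686401367188 170.3828125 (134.09353637695312, 115.5989761352539) 77.76888275146484 z [ 91.88817688 102.18266514]
centre 672.6775287051854 167.67118309801813 yaw -12.231117248535156
top edge [ -0.57470214   7.66982105 103.03588837] lo [-68.36169451 -65.81987388  10.30690596] hi [ 46.13868216  65.75512062 103.45953546]
red px 0
```

View pics/fin.png

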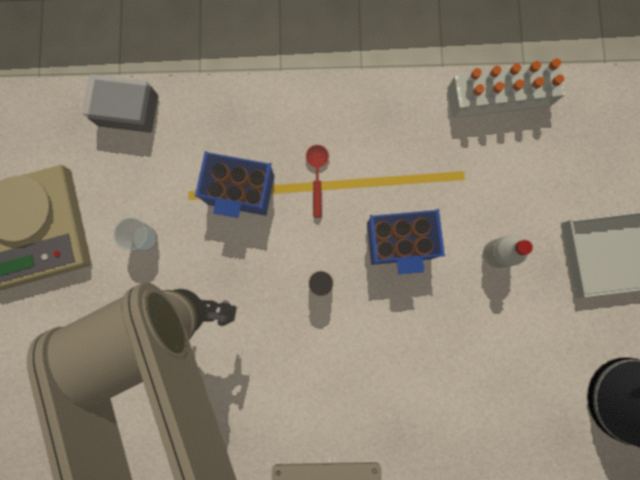

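The stamped crate at (235,183) stands level, centred over the line, and the other crate and the visible bystanders are where they were. The cap is hidden under the arm, which stays well above it.

```bash
python3 -c "
from bench import r
print(r.hand_in())"
```

```text
the job is handed in; nothing more can be done
None
```

Handed in at about 19 s: I tipped and levelled both crates, left first; the left one has the stamp and now stands over the yellow line, and the right one is about where it stood. The jar, beaker, bottle and spoon looked undisturbed; the black lid was hidden under the arm in the last picture, so I couldn't check it.

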